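# Reset the tripped breaker in the bench power box

## Robot

A 7-joint arm with a two-finger parallel gripper is mounted at the origin on the work surface; the furniture and walls round the work are solid. World frame = base frame: x ahead of the robot, y to its left, z up, the work surface at z = 0. Lengths are in m, angles in rad, forces in N, time in s.
With the tool pointing down it reaches from about 0.425 to 0.925 m from the base axis. Payload 6.8 kg.
Tool frame: the origin (TCP) lies on the centre line of the jaws, within the pads' length; the fingertips stand 8 mm ahead of it and the grasp point (between the pads) lies 11 mm behind it (bot.tips_ahead is the distance from the TCP to the fingertips, in m); z points along the fingers, y is the line along which they close (so a half turn about z gives the same grasp; the last joint's range is limited). The gripper opens to 85 mm and grips with 20 to 120 N. Pads are 22 mm wide; open, the fingers measure 114 mm over their backs; the gripper's body (76 mm by 85 mm) begins 54 mm behind the grasp point. The pads swing forward as they close: fully open they stand 13 mm farther back than shut.
Start: joints at [1.157, 0.477, 0.022, 1.555, -0.011, 1.109, -0.083], TCP at [0.203, -0.644, 0.239] pointing down, gripper open.
Joint ranges: [-2.96, 2.96], [-0.34, 2.1], [-1.41, 1.46], [0.24, 2.44], [-1.37, 4.51], [0.17, 1.92], [-2.96, 2.96]. Speed limits (rad/s): [2.39, 2.39, 3.14, 3.14, 3.14, 3.14, 3.14].

## Interface

Orientations are given as a unit quaternion [w, x, y, z].
In Python, from station import bot gives the robot as it stands.
- The arm moves only by the tool send_rows, never from a script. Its argument "deltas" is text: rows parted by semicolons, each of 4 numbers parted by spaces: the shift along the tool's x, y, z in m, then the turn about the tool's z in degrees. In form: x y z spin; .... A call has 1 to 5 rows; each row is the pose to reach, as a shift and turn from the pose commanded when the call began, along the tool's axes at that moment; what a row does not reach only later rows make up. A row lasts 1/10 s, in which the tool goes at most 50 mm and 8.59 degrees, less where a joint would pass 70% of its speed; a pose out of reach is approached as far as the arm can. A call with a gripper value outside its range is refused whole. "claw" is the opening, from 0 (shut) to 1 (fully open), set as the call begins (left out, the last holds). The fingers move at their own pace and stop on an object; "force" is the grip in N (left out, the last holds). Time passes only in rows, so rows that repeat a pose let the fingers close. It gives the time, the measured TCP pose, the force, the opening and the grip force at its end, in the units of the state.
- bot.get_obs(): the state, without advancing time (a new reading comes with each control period).
- bot.read_camera(name): name is "scene" or "top" or "wrist"; returns a dict with "img" (420x560x3 uint8, red, green, blue), "depth" (420x560 float32, m along the optical axis (not along the pixel's ray), 0 where there is no reading), "fx", "fy", "cx", "cy" (pixels), "dist_coeffs" ([k1, k2, p1, p2, k3] as OpenCV has them; the pictures are not rectified), "camera_from_world" (4x4, takes a point from world to camera coordinates). Camera axes: x right, y up, looking along -z (the intrinsics and any distortion apply to the point x, -y, -z); pixel columns grow to the right and rows downward; lengths in m; the calibration is good to about 2 mm. A picture is of the moment at which its call begins.
- bot.hand_in(): hands the job in; it is judged then, once.
Trained networks look in a picture, given as the dict that the camera call returned (one of the last four; its "shot" number tells which), for a name from the list of things; names that differ only in an ending like _2 or _b are one class to them, and where a whole thing is asked for, a point or a joint stands for the part that bears it (a point fixed in the world has none). Each returns a list of dicts, best first, with "confidence" (0 to 1); they miss things now and then, are a little off and sometimes report something else, mostly with a low value. They report only what shows in the picture. A call takes as long as a camera call.
- bot.masks_of(picture, query): "mask" (420x560 bool, what is visible of it).
- bot.landmark_of(picture, query): "xyz" ([x, y, z] in m, in world coordinates, good to about 4 mm: a listed point, or the origin of a listed thing).
The state is a dict: "t": time; "q": joint angles; "joint_vel": joint speeds; "joint_torque": joint torques, N m; "eef_pos": TCP position; "tool_rot": TCP orientation; "contact_force": force on the tool from outside, world axes, zero at the start; "torque": the same for the moment, N m; "gripper_width": opening from 0.0 (shut) to 1.0 (fully open); "grasp_force": force on a finger pad.
Only numpy, scipy, OpenCV 4.12 (cv2) and the standard library are available. Lean on these libraries where they do the work, as an engineer would, in place of code of your own. Each camera call takes 0.05 s, during which the arm holds its last target. There are 200 camera calls.

## Task

The pitch hotplate is dead because one of the three push-in breakers in the bench power box has tripped and its button stands up. Press down on the front of the box's cover so that its push-latch lets go and the cover springs open, push the raised button fully home with a fingertip, then swing the cover down and press it in until the push-latch catches and it stays shut. Only press and push: grip and lift nothing, and leave the things standing around the box where they are.

Things in the scene. Friction and masses are not known exactly. Their poses are not given: they have to be found in the camera images.
- power_box: Grey sheet-metal box screwed to the bench, 150 mm (x, front to back) by 180 mm (y), its front facing its own -x. Origin: centre of the underside. The wall rim is 66 mm above the bench; inside, a panel 50 mm above the bench carries three breakers in a row along y, 50 mm apart, 22 mm in front (-x) of the centre. In front of the panel a trough takes the latch. Cable at the back, on the bench.
- cover (a joint): Cover hinge (rad): 0 latched shut, 1.53 fully open (upright). Push-latch: press the shut cover in to its stop (-0.036, 5 mm down at the press spot, 1.5 to 4 N) and let go; it springs open in about 1 s. To shut: push it down against the weak spring (0.5 to 2.5 N at its front), press it in to the same stop, let go: it returns to 0, latched. A further press opens it again. 10 N on the stop is harmless.
- cover_press (a point): Ribbed press spot on the cover's outer face, mid-width, 138 mm from the hinge line; moves with the cover. The cover is a cap 188 mm wide, reaching 158 mm from the hinge line, 4 mm thick, with 16 mm skirts at front and sides and a latch tongue (24 mm wide, 31 mm deep) inside at mid-front. Its outer face lies 6.5 mm above the hinge line (78.5 mm above the bench) when shut.
- hinge_line (a point): Middle of the cover's hinge line, at the back top edge of the box: 78.5 mm behind (+x) the box's centre, 72 mm above the bench. The line runs along the box's y.
- button_1_top (a point): Centre of the flat top of one round breaker button (16 mm diameter, all three alike, black). A tripped button's top is 66.5 mm above the bench; one that is home stands at 57.5 mm. The three breakers change places from one start to the next.
- button_2_top (a point): The same point on another of the three breaker buttons.
- button_3_top (a point): The same point on another of the three breaker buttons.
- button_1 (a joint): Travel of button 1 (m): 0 when tripped and fully up, 0.009 when pushed fully home (stop). It stays where it is pushed and takes about 2 N. One of the three starts up (0 to 0.002), the other two are home (0.0085 to 0.009).
- button_2 (a joint): The same for button 2.
- button_3 (a joint): The same for button 3.
- brush_head_12: Bystander: round bristle brush head standing on the left of the box on its white ferrule, about 74 mm across and 74 mm tall; origin at its underside.
- brush_head_16: Bystander: round bristle brush head on the right of the box, white ferrule up, about 72 mm across and 74 mm tall; origin at its underside.
- pin_box: Bystander: small open dark tin, 68 x 60 x 24 mm, on the left of the box, towards its front; origin at its underside.
- wax_lump: Bystander: lump of orange wax, 32 x 42 x 27 mm, on the right of the box, towards its front; origin at its underside.
- black_pot: Bystander: black pot, 76 mm across, 62 mm tall, to the left; origin at its underside.

How it is judged:
On the way, in this order (a step that is already met when the one before it is completed fails the run):
1. the fingers press the latched cover in until its latch lets go (value of joint cover below -0.02 rad and contact force between the fingers and cover above 0.5 N), for 0.02 s.
2. the cover has sprung open (value of joint cover above 1.3 rad), for 0.2 s.
3. the raised button is pushed fully home while the cover is open (value of joint button_1 above 0.008 m and value of joint cover above 1 rad), for 0.1 s.
4. the cover is pressed in past its latch (all of step 1), for 0.02 s.
At the end, for the whole second after the job is handed in: The cover stays shut on its latch by itself (joint within 0.015 rad of 0, at rest), and all three breaker buttons are fully home (within 1 mm of their 9 mm travel) (value of joint cover between -0.015 and 0.015 rad and velocity of joint cover between -0.05 and 0.05 rad/s and value of joint each of button_1, button_2, button_3 above 0.008 m); the robot touches nothing.
It fails at once if a brush head, the tin, the wax or the pot is lifted (15 mm) (height (world z) of any of brush_head_12, brush_head_16, pin_box, wax_lump, black_pot above 0.015 m).
It fails at once if one of these things is pushed or knocked away (more than 20 mm) (distance of any of brush_head_12, brush_head_16, pin_box, wax_lump, black_pot from where it was at the start of the episode above 0.02 m).
It also fails if it takes over 61 s, if anything falls off the work surface, if the arm or the gripper's body presses on something with over 40 N, if the wrist force passes 120 N, or if a joint passes its speed limit or range.

## Working session

There is one attempt and no reset: what is moved stays moved. The work goes in short steps, Python scripts to look and compute and a tool call to move; the robot and the scene stay as the last step left them, time stands still between calls to the robot, and variables do not carry over. Pictures are saved under pics/ and viewed, at most 10 in all, crops included, and the job is handed in when it is done.

Besides the shell and the picture viewer there is one more tool, called after ">>>" as name(argument=value, ...), one argument or row to a line, values as JSON. send_rows: Moves the arm, as the interface text tells. Its arguments: {"type":"object","properties":{"deltas":{"type":"string"},"claw":{"type":"number"},"force":{"type":"number"}},"required":["deltas"]}

```bash
mkdir -p pics
python3 - <<'E'
from station import bot
import cv2,numpy as np
o=bot.get_obs();print(o['t'],o['eef_pos'],o['tool_rot'],o['gripper_width'],bot.tips_ahead)
ims=[]
for n in ['scene','top']:
    p=bot.read_camera(n);ims.append(p['img'])
    for q in ['power_box','cover_press','hinge_line','brush_head_12','brush_head_16','pin_box','wax_lump','black_pot']:
        r=bot.landmark_of(p,q);print(n,q,[(np.round(a['xyz'],3).tolist(),round(a['confidence'],2)) for a in r[:2]])
cv2.imwrite('pics/a.png',cv2.resize(np.vstack(ims),(560,600))[:,:,::-1]) if 0 else [cv2.imwrite(f'pics/a{i}.png',m[:,:,::-1]) for i,m in enumerate(ims)]
E
```

```text
0.0 [ 0.20305453 -0.6431246   0.23834118] [-8.91620769e-04  9.88324333e-01  1.52361996e-01 -2.01722119e-04] 1.0003894573911163 0.008
scene power_box [([0.537, -0.058, -0.003], 0.67)]
scene cover_press [([0.479, -0.076, 0.075], 0.74)]
scene hinge_line [([0.61, -0.033, 0.072], 0.91)]
scene brush_head_12 [([0.554, 0.11, 0.004], 0.79), ([0.438, 0.385, 0.0], 0.22)]
scene brush_head_16 [([0.554, 0.11, 0.004], 0.79), ([0.438, 0.385, 0.0], 0.22)]
scene pin_box [([0.434, 0.071, 0.008], 0.66)]
scene wax_lump [([0.509, -0.218, -0.002], 0.57)]
scene black_pot [([0.437, 0.381, -0.003], 0.98)]
top power_box [([0.539, -0.055, 0.003], 0.62)]
top cover_press [([0.474, -0.071, 0.08], 0.69)]
top hinge_line [([0.614, -0.037, 0.072], 0.56), ([0.436, 0.074, -0.002], 0.21)]
top brush_head_12 [([0.637, -0.19, -0.005], 0.68), ([0.554, 0.107, -0.0], 0.64)]
top brush_head_16 [([0.637, -0.19, -0.005], 0.68), ([0.554, 0.107, -0.0], 0.64)]
top pin_box [([0.438, 0.075, 0.0], 0.71)]
top wax_lump [([0.513, -0.215, -0.002], 0.77), ([0.475, -0.075, 0.08], 0.48)]
top black_pot [([0.445, 0.383, 0.001], 0.95)]
```

View pics/a0.png

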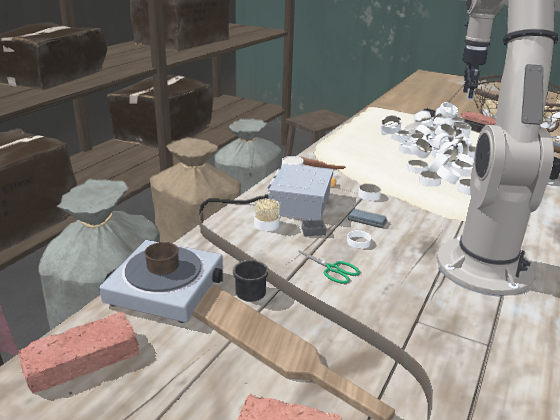

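View pics/a1.png

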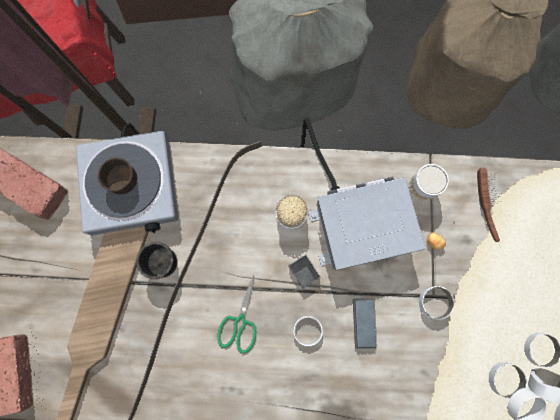

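The box is at about (0.538, -0.056), yaw about 16°, with the front towards the robot. The tool's yaw is 17.5°, so it's already aligned. In the top view, the cover is at px (370,222), with the brush heads at (292,210) and (430,180). I'll shut the fingers and move over the press spot.

>>> send_rows(
  deltas="0.034 -0.036 0 0;0.067 -0.072 0 0;0.1 -0.107 0 0;0.134 -0.143 0 0;0.167 -0.179 0 0",
  claw=0,
)

```text
t: 1.4
eef_pos: [0.3093, -0.4209, 0.2395]
tool_rot: [0.0, 0.988, 0.152, 0.0]
contact_force: [1.8, -0.8, 0.2]
gripper_width: 0.141
grasp_force: 0.0
```

>>> send_rows(
  deltas="0.033 -0.035 0 0;0.067 -0.071 0 0;0.1 -0.107 0 0;0.134 -0.143 0 0;0.167 -0.179 0 0",
)

```text
t: 1.9
eef_pos: [0.4146, -0.2, 0.2398]
tool_rot: [0.0, 0.988, 0.152, 0.0]
contact_force: [0.8, 0.2, 0.5]
gripper_width: 0.0
grasp_force: 0.0
```

>>> send_rows(
  deltas="0.033 -0.035 0.03 0;0.066 -0.07 0.05 0;0.098 -0.105 0.08 0;0.098 -0.105 0.1 0;0.098 -0.105 0.1 0",
)

```text
t: 2.4
eef_pos: [0.4745, -0.0693, 0.1366]
tool_rot: [-0.001, 0.988, 0.155, -0.002]
contact_force: [-0.5, -0.5, 0.2]
gripper_width: -0.006
grasp_force: 0.0
```

```bash
cat > h.py <<'E'
from station import bot
import numpy as np
from scipy.spatial.transform import Rotation as Ro
def R():
    o=bot.get_obs();q=o['tool_rot'];return Ro.from_quat([q[1],q[2],q[3],q[0]]),np.array(o['eef_pos']),o
def d(p):
    r,e,o=R();return np.round(r.inv().apply(np.array(p)-e),4)
E
python3 - <<'E'
from h import *
import cv2
r,e,o=R();print(o['t'],e,r.as_matrix()[:,0],o['gripper_width'],o['contact_force'])
for n in ['wrist','top']:
    p=bot.read_camera(n);cv2.imwrite(f'pics/b_{n}.png',p['img'][:,:,::-1])
    for q in ['cover_press','hinge_line','power_box']:
        for a in bot.landmark_of(p,q)[:2]:print(n,q,np.round(a['xyz'],3),round(a['confidence'],2),d(a['xyz']))
E
```

```text
2.4 [ 0.47450713 -0.06929837  0.13664312] [ 0.95208597  0.30580134 -0.00422313] -0.0060490315701115455 [-0.50976904 -0.48618512  0.17784538]
wrist cover_press [ 0.478 -0.069  0.077] 0.95 [ 0.0037 -0.0021  0.0626]
wrist power_box [ 0.54  -0.056 -0.002] 0.85 [0.0664 0.002  0.1422]
top cover_press [ 0.436  0.075 -0.002] 0.72 [ 0.0056 -0.1539  0.1427]
top cover_press [ 0.638 -0.187 -0.006] 0.63 [0.1202 0.1561 0.1474]
top hinge_line [ 0.612 -0.039  0.072] 0.56 [0.1398 0.008  0.069 ]
top power_box [ 0.538 -0.058  0.001] 0.66 [0.0635 0.0043 0.1396]
```

>>> send_rows(
  deltas="0.003 0 0.03 0;0.003 0 0.045 0;0.003 0 0.05 0;0.003 0 0.053 0;0.003 0 0.055 0",
)

```text
t: 3.3
eef_pos: [0.4788, -0.0715, 0.0848]
tool_rot: [0.0, 0.988, 0.152, 0.0]
contact_force: [-1.3, -0.5, 2.8]
gripper_width: 0.005
grasp_force: 0.9
```

>>> send_rows(
  deltas="0 0 0.002 0;0 0 0.004 0;0 0 0.005 0;0 0 0.005 0",
)

```text
t: 3.7
eef_pos: [0.479, -0.0716, 0.0813]
tool_rot: [0.001, 0.988, 0.152, 0.0]
contact_force: [-8.2, -0.4, 23.8]
gripper_width: -0.0
grasp_force: 11.9
```

>>> send_rows(
  deltas="-0.01 0 -0.045 0;-0.02 0 -0.09 0;-0.03 0 -0.135 0;-0.03 0 -0.17 0;-0.03 0 -0.19 0",
)

```text
t: 4.2
eef_pos: [0.4514, -0.0804, 0.2731]
tool_rot: [0.001, 0.988, 0.152, 0.003]
contact_force: [0.3, 0.1, -0.2]
gripper_width: 0.0
grasp_force: 0.0
```

>>> send_rows(
  deltas="0 0 0 0;0 0 0 0;0 0 0 0;0 0 0 0;0 0 0 0",
)

```text
t: 4.7
eef_pos: [0.4496, -0.0802, 0.2683]
tool_rot: [-0.0, 0.988, 0.152, -0.001]
contact_force: [-0.7, 0.1, -0.1]
gripper_width: 0.002
grasp_force: 0.0
```

Run:
```python
from h import *
import cv2
r,e,o=R();print(o['t'],e,o['contact_force'])
for n in ['wrist','top','scene']:
    p=bot.read_camera(n);cv2.imwrite(f'pics/c_{n}.png',p['img'][:,:,::-1])
    for q in ['button_1_top','hinge_line','cover_press']:
        for a in bot.landmark_of(p,q)[:4]:print(n,q,np.round(a['xyz'],3),round(a['confidence'],2),d(a['xyz']))
```

```text
4.7 [ 0.44959876 -0.08015529  0.26832787] [-0.72572028  0.09934895 -0.05895202]
wrist hinge_line [ 0.631 -0.192 -0.003] 0.54 [0.1391 0.1608 0.2715]
wrist cover_press [ 0.518 -0.061  0.163] 0.73 [0.0706 0.0025 0.106 ]
top button_1_top [ 0.505 -0.014  0.065] 0.41 [ 0.0728 -0.0461  0.2045]
top hinge_line [ 0.611 -0.04   0.072] 0.74 [0.1661 0.0097 0.1969]
top cover_press [ 0.528 -0.058  0.187] 0.9 [0.0806 0.0022 0.0825]
scene button_1_top [ 0.503 -0.014  0.063] 0.5 [ 0.0701 -0.0471  0.2061]
scene hinge_line [ 0.612 -0.033  0.071] 0.63 [0.1689 0.0042 0.1985]
scene cover_press [ 0.554 -0.054  0.19 ] 0.96 [0.1073 0.0068 0.0791]
scene cover_press [ 0.536 -0.058 -0.   ] 0.23 [0.0884 0.0043 0.2697]
```

View pics/c_wrist.png

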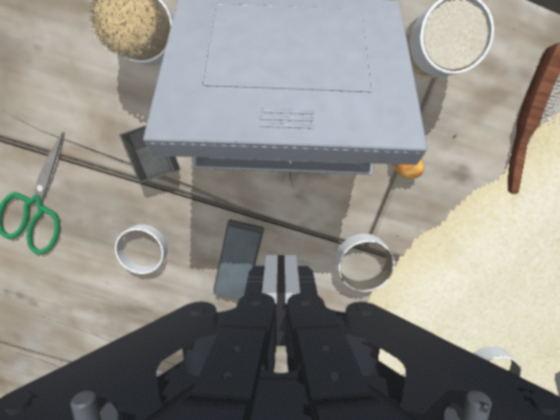

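The wrist picture shows the cover partway up and still rising, with its front edge at row 150. I'll wait for it to finish opening, then look again.

>>> send_rows(
  deltas="0 0 0 0;0 0 0 0;0 0 0 0;0 0 0 0;0 0 0 0",
)

```text
t: 5.8
eef_pos: [0.4501, -0.0803, 0.2693]
tool_rot: [0.0, 0.988, 0.152, 0.0]
contact_force: [0.5, 0.5, -1.3]
gripper_width: -0.004
grasp_force: 0.0
```

>>> send_rows(
  deltas="0 0 0 0;0 0 0 0;0 0 0 0;0 0 0 0;0 0 0 0",
)

```text
t: 6.3
eef_pos: [0.4501, -0.0803, 0.2693]
tool_rot: [0.0, 0.988, 0.152, 0.0]
contact_force: [0.2, 0.1, -0.3]
gripper_width: 0.002
grasp_force: 0.0
```

Run:
```python
from h import *
import cv2
r,e,o=R();print(o['t'],e)
for n in ['wrist','top','scene']:
    p=bot.read_camera(n);cv2.imwrite(f'pics/d_{n}.png',p['img'][:,:,::-1])
    for q in ['button_1_top','hinge_line','cover_press']:
        for a in bot.landmark_of(p,q)[:4]:print(n,q,np.round(a['xyz'],3),round(a['confidence'],2),d(a['xyz']))
```

```text
6.3 [ 0.4500667  -0.08028128  0.26931241]
wrist button_1_top [ 0.5   -0.017  0.064] 0.79 [ 0.0668 -0.0448  0.205 ]
wrist button_1_top [0.428 0.071 0.002] 0.39 [ 0.025  -0.1509  0.2671]
top button_1_top [ 0.507 -0.015  0.068] 0.38 [ 0.0736 -0.0452  0.2012]
top hinge_line [ 0.61  -0.036  0.072] 0.89 [0.1658 0.0058 0.1978]
top cover_press [ 0.609 -0.039  0.213] 0.81 [0.1637 0.008  0.0561]
top cover_press [0.556 0.11  0.   ] 0.54 [ 0.1586 -0.149   0.2693]
scene button_1_top [ 0.501 -0.016  0.064] 0.58 [ 0.0682 -0.0456  0.2056]
scene button_1_top [ 0.537 -0.058 -0.004] 0.2 [0.0895 0.0046 0.2731]
scene hinge_line [ 0.61  -0.035  0.07 ] 0.66 [0.1657 0.0046 0.199 ]
scene hinge_line [ 0.533 -0.058 -0.001] 0.49 [0.0855 0.0042 0.2704]
scene cover_press [ 0.614 -0.042  0.208] 0.61 [0.168  0.0126 0.0615]
```

View pics/d_wrist.png

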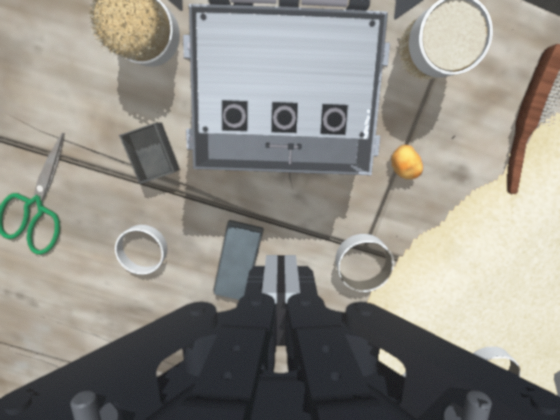

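The cover is upright, with buttons at px (234,116), (284,117) and (334,119). I'll check which one is raised using depth.

Run:
```python
from h import *
import cv2
for n in ['wrist','top']:
    p=bot.read_camera(n)
    K=np.array([[p['fx'],0,p['cx']],[0,p['fy'],p['cy']],[0,0,1]]);T=np.linalg.inv(p['camera_from_world'])
    v,u=np.mgrid[0:420,0:560];uv=np.stack([u.ravel(),v.ravel()],1).astype(float)
    x=cv2.undistortPoints(uv[:,None],K,np.array(p['dist_coeffs']))[:,0]
    Z=p['depth'].ravel();P=np.stack([x[:,0]*Z,-x[:,1]*Z,-Z,np.ones_like(Z)],1)@T.T
    # box frame
    yaw=np.radians(15.9);c=np.array([.5375,-.0565]);D=P[:,:2]-c
    bx=D@[np.cos(yaw),np.sin(yaw)];by=D@[-np.sin(yaw),np.cos(yaw)]
    for k in (-.05,0,.05):
        m=(np.hypot(bx+.022,by-k)<.013)&(Z>0)
        w=P[m];hi=w[w[:,2]>.0545]
        print(n,k,m.sum(),np.percentile(w[:,2],[10,50,90]).round(4),len(hi),hi[:,:3].mean(0).round(4) if len(hi) else '', d(hi[:,:3].mean(0)) if len(hi) else '')
```

```text
wrist -0.05 545 [0.0532 0.0553 0.0593] 369 [ 0.5298 -0.1112  0.0572] [0.0667 0.0535 0.2122]
wrist 0 544 [0.0534 0.0555 0.0597] 386 [ 0.5166 -0.0629  0.0575] [0.0687 0.0035 0.2119]
wrist 0.05 545 [0.0535 0.0555 0.0662] 372 [ 0.5032 -0.0154  0.0611] [ 0.0702 -0.0459  0.2082]
top -0.05 120 [0.0525 0.0559 0.0599] 79 [ 0.5303 -0.1101  0.0576] [0.0676 0.0526 0.2116]
top 0 123 [0.0529 0.0556 0.0598] 86 [ 0.5168 -0.0627  0.0574] [0.069  0.0033 0.2119]
top 0.05 120 [0.0528 0.0561 0.0666] 85 [ 0.5031 -0.014   0.0614] [ 0.0706 -0.0472  0.2079]
```

>>> send_rows(
  deltas="0.035 -0.023 0.02 0;0.069 -0.046 0.05 0;0.069 -0.046 0.1 0;0.069 -0.046 0.145 0;0.069 -0.046 0.18 0",
)

```text
t: 7.5
eef_pos: [0.5011, -0.0153, 0.0868]
tool_rot: [-0.0, 0.988, 0.153, -0.001]
contact_force: [-0.5, -0.5, 0.9]
gripper_width: 0.0
grasp_force: 0.0
```

>>> send_rows(
  deltas="0 0 0.008 0;0 0 0.014 0;0 0 0.019 0;0 0 0.023 0;0 0 0.024 0",
)

```text
t: 8.0
eef_pos: [0.5032, -0.0156, 0.0664]
tool_rot: [0.0, 0.988, 0.152, 0.001]
contact_force: [0.2, 0.6, 1.2]
gripper_width: -0.0
grasp_force: 0.9
```

>>> send_rows(
  deltas="0 0 0.001 0;0 0 0.002 0;0 0 0.003 0;0 0 0.003 0;0 0 0.003 0",
)

```text
t: 8.5
eef_pos: [0.5033, -0.0155, 0.065]
tool_rot: [0.001, 0.988, 0.152, 0.001]
contact_force: [-6.2, 0.4, 25.2]
gripper_width: -0.003
grasp_force: 12.7
```

>>> send_rows(
  deltas="0 0 -0.04 0;0 0 -0.09 0;0 0 -0.14 0;0 0 -0.185 0;0 0 -0.225 0",
)

```text
t: 9.0
eef_pos: [0.502, -0.0156, 0.2904]
tool_rot: [0.0, 0.988, 0.152, 0.001]
contact_force: [-0.0, -0.8, 0.2]
gripper_width: 0.005
grasp_force: 0.0
```

Run:
```python
from h import *
import cv2
bot.read_camera('top')
for n in ['wrist','top']:
    p=bot.read_camera(n)
    K=np.array([[p['fx'],0,p['cx']],[0,p['fy'],p['cy']],[0,0,1]]);T=np.linalg.inv(p['camera_from_world'])
    v,u=np.mgrid[0:420,0:560];uv=np.stack([u.ravel(),v.ravel()],1).astype(float)
    x=cv2.undistortPoints(uv[:,None],K,np.array(p['dist_coeffs']))[:,0]
    Z=p['depth'].ravel();P=np.stack([x[:,0]*Z,-x[:,1]*Z,-Z,np.ones_like(Z)],1)@T.T
    yaw=np.radians(15.9);c=np.array([.5375,-.0565]);D=P[:,:2]-c
    bx=D@[np.cos(yaw),np.sin(yaw)];by=D@[-np.sin(yaw),np.cos(yaw)]
    for k in (-.05,0,.05):
        m=(np.hypot(bx+.022,by-k)<.013)&(Z>0);w=P[m]
        print(n,k,m.sum(),np.percentile(w[:,2],[10,50,90]).round(4))
    # cover top edge
    m=(abs(by)<.08)&(bx>.04)&(bx<.11)&(P[:,2]>.18)&(P[:,2]<.24)
    if m.sum():print('cover',m.sum(),bx[m].min(),bx[m].max(),P[m,2].max())
r,e,o=R();print(o['t'],e,o['q'],d([.648,-.025,.28]))
```

```text
wrist -0.05 407 [0.0534 0.0557 0.0595]
wrist 0 2181 [0.0558 0.3666 0.3766]
wrist 0.05 4540 [0.2985 0.3394 0.3763]
cover 11403 0.0414326821654208 0.07882512082841632 0.2340365902060997
top -0.05 48 [0.0523 0.0551 0.0577]
top 0 277 [0.0539 0.6585 0.6632]
top 0.05 1039 [0.0591 0.6556 0.6566]
cover 519 0.059486295666877555 0.08135810931709954 0.23502541390464526
9.15 [ 0.50359568 -0.01556792  0.29059498] [ 0.29466121  0.17136967 -0.4355036   1.87478372  0.08232932  1.10585435
 -1.43712909] [0.1348 0.0524 0.0116]
```

>>> send_rows(
  deltas="0.04 0.016 0 0;0.08 0.032 0 0;0.12 0.048 0 0;0.138 0.052 0 0;0.138 0.052 0 0",
)

```text
t: 9.65
eef_pos: [0.6503, -0.0235, 0.2846]
tool_rot: [-0.001, 0.988, 0.152, -0.001]
contact_force: [-0.8, 0.3, 0.1]
gripper_width: 0.001
grasp_force: 0.0
```

Run:
```python
from h import *
import cv2
r,e,o=R();print(o['t'],e,o['q'])
p=bot.read_camera('scene');cv2.imwrite('pics/e.png',cv2.resize(p['img'][100:260,200:500,::-1],None,fx=2.5,fy=2.5))
# button check
p=bot.read_camera('top')
K=np.array([[p['fx'],0,p['cx']],[0,p['fy'],p['cy']],[0,0,1]])
yaw=np.radians(15.9);f=np.array([np.cos(yaw),np.sin(yaw)]);b=np.array([.5375,-.0565])
H=b+.0785*f
for th in np.radians([88,75,60,50,40,30,20,10,0,-2]):
    rr=.138
    bx=-rr*np.cos(th)+.0065*np.sin(th)+.011; z=.072+rr*np.sin(th)+.0065*np.cos(th)+.008
    t=[*(H+bx*f),z];print(round(np.degrees(th)),np.round(t,4),d(t))
```

```text
9.65 [ 0.65029646 -0.02345594  0.28464854] [ 0.22709401  0.43352703 -0.39838107  1.54072841  0.17397898  1.20534767
 -1.46581929]
88 [ 0.6252 -0.0315  0.2181] [-0.0242  0.0008  0.0676]
75 [ 0.5953 -0.04    0.215 ] [-0.0553 -0.0001  0.0708]
60 [ 0.5626 -0.0493  0.2028] [-0.0891 -0.001   0.0831]
50 [ 0.5431 -0.0549  0.1899] [-0.1094 -0.0016  0.0961]
40 [ 0.5259 -0.0598  0.1737] [-0.1272 -0.0021  0.1123]
30 [ 0.5118 -0.0638  0.1546] [-0.1419 -0.0025  0.1314]
20 [ 0.501  -0.0669  0.1333] [-0.153  -0.0028  0.1528]
10 [ 0.494  -0.0689  0.1104] [-0.1602 -0.003   0.1757]
0 [ 0.4909 -0.0698  0.0865] [-0.1634 -0.003   0.1996]
-2 [ 0.4907 -0.0698  0.0817] [-0.1635 -0.003   0.2044]
```

View pics/e.png

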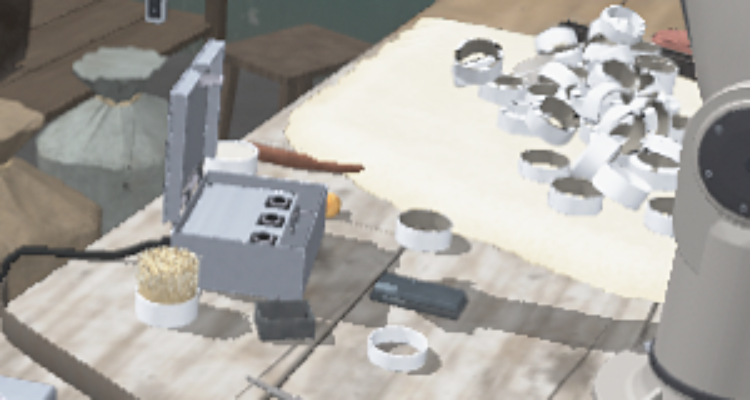

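Everything is as expected: all three buttons look home, the cover is upright and the fingers are behind it. I'll go down behind the cover and follow the arc.

>>> send_rows(
  deltas="0 0 0.035 0;0 0 0.068 0;-0.012 0 0.068 0;-0.024 0.001 0.068 0;-0.04 0 0.069 0",
)

```text
t: 10.25
eef_pos: [0.6111, -0.0361, 0.2205]
tool_rot: [0.0, 0.988, 0.152, 0.002]
contact_force: [2.0, 0.3, -0.2]
gripper_width: 0.002
grasp_force: 0.7
```

```bash
cat > arc.py <<'E'
from h import *
r,e,o=R();print(o['t'],e,o['contact_force'])
yaw=np.radians(15.9);f=np.array([np.cos(yaw),np.sin(yaw)]);H=np.array([.5375,-.0565])+.0785*f
for th in np.radians([80,75,70,65,60,55,50,45,40,35,30,25,20,15,10,5,0,-2]):
    bx=-.138*np.cos(th)+.0065*np.sin(th)+.011; z=.072+.138*np.sin(th)+.0065*np.cos(th)+.008
    print(round(np.degrees(th)),d([*(H+bx*f),z]))
E
python3 arc.py
```

```text
10.25 [ 0.61105581 -0.03613138  0.22053617] [ 1.99594955  0.26316828 -0.18632366]
80 [-0.0044 -0.0007  0.0035]
75 [-0.0163 -0.001   0.0055]
70 [-0.0279 -0.0014  0.0085]
65 [-0.0393 -0.0017  0.0126]
60 [-0.0502 -0.002   0.0176]
55 [-0.0607 -0.0023  0.0236]
50 [-0.0706 -0.0026  0.0304]
45 [-0.0799 -0.0029  0.0381]
40 [-0.0885 -0.0031  0.0465]
35 [-0.0963 -0.0033  0.0557]
30 [-0.1033 -0.0035  0.0655]
25 [-0.1093 -0.0037  0.0759]
20 [-0.1145 -0.0039  0.0868]
15 [-0.1187 -0.004   0.0981]
10 [-0.1219 -0.0041  0.1097]
5 [-0.1241 -0.0042  0.1216]
0 [-0.1252 -0.0042  0.1336]
-2 [-0.1254 -0.0043  0.1384]
```

>>> send_rows(
  deltas="-0.016 -0.001 0.0055 0;-0.028 -0.001 0.0085 0;-0.039 -0.002 0.0125 0;-0.05 -0.002 0.0175 0;-0.061 -0.002 0.0235 0",
)

```text
t: 10.75
eef_pos: [0.5519, -0.0523, 0.1951]
tool_rot: [0.0, 0.988, 0.152, 0.001]
contact_force: [0.7, 1.1, 1.9]
gripper_width: -0.001
grasp_force: 0.8
```

```bash
python3 arc.py
```

```text
10.75 [ 0.55190939 -0.05229118  0.19511363] [0.70100614 1.12777535 1.92809606]
80 [ 0.0569  0.0017 -0.0218]
75 [ 0.0451  0.0014 -0.0198]
70 [ 0.0334  0.0011 -0.0167]
65 [ 0.0221  0.0007 -0.0127]
60 [ 0.0111  0.0004 -0.0076]
55 [ 0.0007  0.0001 -0.0017]
50 [-0.0092 -0.0002  0.0052]
45 [-0.0185 -0.0004  0.0129]
40 [-0.0271 -0.0007  0.0214]
35 [-0.0349 -0.0009  0.0306]
30 [-0.0418 -0.0011  0.0404]
25 [-0.0479 -0.0013  0.0508]
20 [-0.053  -0.0014  0.0617]
15 [-0.0572 -0.0015  0.073 ]
10 [-0.0604 -0.0016  0.0847]
5 [-0.0625 -0.0017  0.0965]
0 [-0.0636 -0.0017  0.1085]
-2 [-0.0638 -0.0017  0.1134]
```

>>> send_rows(
  deltas="-0.0185 0 0.013 0;-0.035 -0.001 0.0305 0;-0.048 -0.001 0.051 0;-0.057 -0.0015 0.073 0;-0.0605 -0.0015 0.085 0",
)

```text
t: 11.25
eef_pos: [0.4922, -0.0694, 0.1082]
tool_rot: [-0.0, 0.988, 0.152, -0.001]
contact_force: [-0.2, -0.0, 1.3]
gripper_width: -0.005
grasp_force: 1.0
```

```bash
python3 arc.py|sed -n '1p;15,$p'
```

```text
11.25 [ 0.49222153 -0.06940315  0.10821534] [-0.19135594 -0.00306024  1.32747607]
15 [ 0.0049  0.0001 -0.0138]
10 [ 0.0018  0.     -0.0022]
5 [-0.0003 -0.      0.0097]
0 [-0.0014 -0.      0.0217]
-2 [-0.0015 -0.      0.0265]
```

>>> send_rows(
  deltas="-0.002 0 0.01 0;-0.004 0 0.017 0;-0.005 0 0.022 0;-0.005 0 0.025 0;-0.005 0 0.027 0",
)

```text
t: 11.75
eef_pos: [0.4897, -0.0703, 0.0828]
tool_rot: [-0.0, 0.988, 0.152, 0.0]
contact_force: [-0.1, 1.5, 2.5]
gripper_width: -0.001
grasp_force: 1.0
```

>>> send_rows(
  deltas="0 0 0.001 0;0 0 0.002 0;0 0 0.002 0",
)

```text
t: 12.05
eef_pos: [0.4898, -0.0703, 0.082]
tool_rot: [0.0, 0.988, 0.152, 0.0]
contact_force: [-4.2, 1.0, 12.5]
gripper_width: -0.003
grasp_force: 6.4
```

On the stop at 12.5 N. I'll let go and check.

>>> send_rows(
  deltas="0 0 -0.02 0;-0.01 0 -0.06 0;-0.02 0 -0.1 0;-0.03 0 -0.15 0;-0.03 0 -0.19 0",
)

```text
t: 12.55
eef_pos: [0.4598, -0.08, 0.2732]
tool_rot: [0.001, 0.988, 0.152, 0.0]
contact_force: [1.2, -0.9, 0.4]
gripper_width: 0.004
grasp_force: 0.0
```

>>> send_rows(
  deltas="0 0 0 0;0 0 0 0;0 0 0 0;0 0 0 0;0 0 0 0",
)

```text
t: 13.05
eef_pos: [0.4603, -0.0794, 0.2696]
tool_rot: [-0.0, 0.988, 0.152, -0.001]
contact_force: [-0.7, -0.3, -0.2]
gripper_width: -0.002
grasp_force: 0.0
```

>>> send_rows(
  deltas="0 0 0 0;0 0 0 0;0 0 0 0;0 0 0 0;0 0 0 0",
)

```text
t: 13.55
eef_pos: [0.4608, -0.0795, 0.2708]
tool_rot: [0.0, 0.988, 0.152, 0.0]
contact_force: [-0.5, -0.2, 0.1]
gripper_width: -0.002
grasp_force: 0.0
```

Run:
```python
from h import *
import cv2
for n in ['wrist','scene']:
    p=bot.read_camera(n);cv2.imwrite(f'pics/f_{n}.png',p['img'][:,:,::-1])
    for q in ['cover_press','brush_head_12','pin_box','wax_lump']:
        for a in bot.landmark_of(p,q)[:2]:print(n,q,np.round(a['xyz'],3),round(a['confidence'],2))
print(bot.get_obs()['t'])
```

```text
wrist cover_press [ 0.483 -0.07   0.079] 0.86
wrist brush_head_12 [0.557 0.111 0.005] 0.98
wrist brush_head_12 [ 0.634 -0.194 -0.003] 0.69
wrist pin_box [0.431 0.075 0.003] 0.64
wrist wax_lump [ 0.509 -0.213  0.   ] 0.92
scene pin_box [0.434 0.072 0.003] 0.54
scene wax_lump [ 0.51  -0.218 -0.002] 0.45
14.05
```

View pics/f_wrist.png

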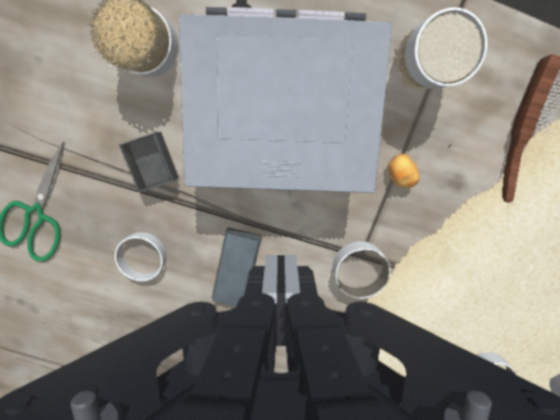

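The cover is shut flat, with its front edge at row 190 and the press spot at z 0.079. The bystanders that could be re-measured haven't moved.

```bash
python3 -c "
from station import bot
print(bot.hand_in())"
```

```text
the job is handed in; nothing more can be done
None
```

I opened the cover, pushed the raised left-hand button onto its stop, and pressed the cover shut until it latched. The last picture shows it flat and the bystanders in view where they were; I handed the job in at about 14 s, and the hand-in call returned no verdict.

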